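# Bring the jar that matches the scoop in the dish to the front of the carousel

### The job

Look which colour of scoop lies in the steel dish, and turn the carousel until the jar with the lid of that colour stands at the front, centred on the line of the black arrow tongue. The carousel springs back when it is let go, so finish while still holding it still there with the gripper; leave the scoops and everything else on the shelf where they are.

Things in the scene. Friction and masses are not known exactly. Their poses are not given: they have to be found in the camera images.
- plinth: fixed low grey base of the carousel, 210 mm across, 10 mm high, with a black tongue (50 mm wide, 6 mm high, reaching 185 mm from the axis) that carries a white arrow pointing to the axis and marks the carousel's front. Origin: on the shelf, on the vertical turning axis of the carousel. Its -x axis points along the tongue, to the front; z up
- front_spot (a point): fixed point 85 mm from the turning axis, straight above the line of the black arrow tongue, 108 mm above the shelf: where the centre of the wanted jar's lid has to be
- carousel (a joint): turntable angle in rad, counterclockwise from above, range -3.6 to 3.6. Plywood disc 240 mm across, top 26 mm above the shelf, steel pin on its axis (22 mm thick, 35 mm high), three jars fixed to it 120 degrees apart (counterclockwise red, blue, yellow). It starts at 0; a soft spring (0.10 N m per rad, so 0.5 to 4 N at a jar) winds it back to 0 when it is let go
- red_lid (a point): centre of the red lid of a glass jar fixed on the turntable: lid a round disc 50 mm in diameter and 24 mm high (from 96 to 120 mm above the shelf, this point at 108 mm), glass body below it 46 mm in diameter with a red band. 85 mm from the turning axis; moves with the turntable
- yellow_lid (a point): centre of the yellow lid of a glass jar fixed on the turntable: lid a round disc 50 mm in diameter and 24 mm high (from 96 to 120 mm above the shelf, this point at 108 mm), glass body below it 46 mm in diameter with a yellow band. 85 mm from the turning axis; moves with the turntable
- blue_lid (a point): centre of the blue lid of a glass jar fixed on the turntable: lid a round disc 50 mm in diameter and 24 mm high (from 96 to 120 mm above the shelf, this point at 108 mm), glass body below it 46 mm in diameter with a blue band. 85 mm from the turning axis; moves with the turntable
- dish: loose round stainless steel dish, 116 mm across the rim, 22 mm high; origin under its centre. One scoop lies in it
- tray: loose white plastic tray 110 x 160 mm, 22 mm high; origin under its centre. The other two scoops lie in it
- scoop_red: loose red plastic scoop: round cup 38 mm across, 23 mm high with a flat handle reaching 51 mm from the cup's centre along +x; origin under the cup's centre. Lies in the dish or in the tray
- scoop_yellow: loose yellow plastic scoop: round cup 38 mm across, 23 mm high with a flat handle reaching 51 mm from the cup's centre along +x; origin under the cup's centre. Lies in the dish or in the tray
- scoop_blue: loose blue plastic scoop: round cup 38 mm across, 23 mm high with a flat handle reaching 51 mm from the cup's centre along +x; origin under the cup's centre. Lies in the dish or in the tray
- dispenser: loose white press-button dispenser, 72 x 72 mm, 155 mm high, turquoise button; origin under its centre
- bottle: loose clear glass bottle with metal twist cap, 68 mm in diameter, 170 mm high; origin under its centre
- funnel: loose turquoise funnel standing mouth down, 104 mm across, 112 mm high; origin under its centre
- brush: loose toilet brush head, grey bristles with white stub, standing upright, 84 mm across, 124 mm high; origin under its centre
Mind the look-alikes: they are no part of the job. There is more than one size of the scoop_yellow; the one meant has the size given above.

How it is judged (in metres and radians):
At the end, for the whole second after the job is handed in: the lid of the colour of the scoop in the dish is within 12 mm of the front spot (8 degrees either way), the fingers touch the turntable or a jar on it with more than 0.2 N, and the turntable stands still (under 0.05 rad/s) (((horizontal distance between scoop_red and dish below 0.04 m and horizontal distance between red_lid and front_spot below 0.012 m) or (horizontal distance between scoop_yellow and dish below 0.04 m and horizontal distance between yellow_lid and front_spot below 0.012 m) or (horizontal distance between scoop_blue and dish below 0.04 m and horizontal distance between blue_lid and front_spot below 0.012 m)) and contact force between the fingers and carousel above 0.2 N and velocity of joint carousel between -0.05 and 0.05 rad/s); the arm keeps its last pose, push and grip.
It fails at once if the dish, the tray or a scoop is moved by more than 15 mm (distance of any of dish, tray, scoop_red, scoop_yellow, scoop_blue from where it was at the start of the episode above 0.015 m).
It fails at once if the dispenser, bottle, funnel or brush head is moved by more than 15 mm (distance of any of dispenser, bottle, funnel, brush from where it was at the start of the episode above 0.015 m).
It also fails if it takes over 42 s, if anything falls off the work surface, if the arm or the gripper's body presses on something with over 40 N, if the wrist force passes 120 N, or if a joint passes its speed limit or range.

### The arm

A 6-joint arm with a two-finger parallel gripper is mounted at the origin on the work surface. World frame = base frame: x ahead of the robot, y to its left, z up, the work surface at z = 0. Lengths are in m, angles in degrees, forces in N, time in s.
With the tool pointing down it reaches from about 0.3 to 0.75 m from the base axis. Payload 8.5 kg.
Tool frame: the origin (TCP) lies midway between the tips of the shut fingers; the grasp point (between the pads) lies 19 mm behind it; z points along the fingers, y is the line along which they close (so a half turn about z gives the same grasp; the last joint's range is limited). The gripper opens to 88 mm and grips with 3 to 60 N. Pads are 18 mm wide; open, the fingers measure 123 mm over their backs; the gripper's body (75 mm by 187 mm) begins 45 mm behind the grasp point.
Start: joints at [-82.065, 21.807, 74.336, -0, 83.858, -12.336], TCP at [0.191, -0.516, 0.239] pointing down, gripper open.
Joint ranges: [-178.18, 178.18], [-50.72, 133.34], [12.68, 142.11], [-81.47, 261.47], [9.98, 163.14], [-165.26, 165.26]. Speed limits (degrees/s): [136.94, 136.94, 180, 180, 180, 180].

### API

Orientations are given as a 3x3 rotation matrix whose columns are the frame's x, y, z axes.
In Python, from station import telemetry, capture, close_job gives the robot as it stands.
- The arm moves only by the tool carry_out, never from a script. Its argument "targets" is a list of rows, each an object with "translation": the shift along the tool's x, y, z in m, a list of three; "roll": the turn about the tool's z in rad. In form: [{"translation": [tx, ty, tz], "roll": roll}, ...]. A call has 1 to 5 rows; each row is the pose to reach, as a shift and turn from the pose commanded when the call began, along the tool's axes at that moment; what a row does not reach only later rows make up. A row lasts 1/12 s, in which the tool goes at most 41.7 mm and 7.16 degrees, less where a joint would pass 70% of its speed; a pose out of reach is approached as far as the arm can. A call with a gripper value outside its range is refused whole. "hand" is the closure, from 0 (fully open) to 1 (shut), set as the call begins (left out, the last holds). The fingers move at their own pace and stop on an object; "grip_force" is the grip in N (left out, the last holds). Time passes only in rows, so rows that repeat a pose let the fingers close. It gives the time, the measured TCP pose, the force, the opening and the grip force at its end, in the units of the state.
- telemetry.observe(): the state, without advancing time (a new reading comes with each control period).
- capture(name): name is "scene" or "top"; returns a dict with "image" (400x640x3 uint8, red, green, blue), "fx", "fy", "cx", "cy" (pixels), "rvec" (rotation vector, rad) and "tvec" (3), from world to camera coordinates, as OpenCV has them. Camera axes: x right, y down, z forward; pixel columns grow to the right and rows downward; lengths in m; the calibration is good to about 2 mm. A picture is of the moment at which its call begins. There is no depth.
- close_job(): hands the job in; it is judged then, once.
The state is a dict: "clock": time; "qpos": joint angles; "dq": joint speeds; "joint_torque": joint torques, N m; "ee_pos": TCP position; "eef_rot": TCP orientation; "wrist_force": force on the tool from outside, world axes, zero at the start; "torque": the same for the moment, N m; "width": opening from 0.0 (shut) to 1.0 (fully open); "gripper_force": force on a finger pad.
Only numpy, scipy, OpenCV 4.12 (cv2) and the standard library are available. Lean on these libraries where they do the work, as an engineer would, in place of code of your own. Each camera call takes 0.05 s, during which the arm holds its last target. There are 200 camera calls.

## Working session

There is one attempt and no reset: what is moved stays moved. The work goes in short steps, Python scripts to look and compute and a tool call to move; the robot and the scene stay as the last step left them, time stands still between calls to the robot, and variables do not carry over. Pictures are saved under pics/ and viewed, at most 10 in all, crops included, and the job is handed in when it is done.

Besides the shell and the picture viewer there is one more tool, called after ">>>" by a JSON object that holds its "fn" and its "kwargs". carry_out: Moves the arm, as the interface text tells. Its arguments: {"type":"object","properties":{"targets":{"type":"array"},"hand":{"type":"number"},"grip_force":{"type":"number"}},"required":["targets"]}

```bash
mkdir -p pics; cat > h.py <<'E'
import numpy as np, cv2, pickle
from station import telemetry, capture, close_job
def snap(n,f):
    c=capture(n); pickle.dump(c,open(f'pics/{f}.pkl','wb'))
    cv2.imwrite(f'pics/{f}.png',cv2.cvtColor(c['image'],cv2.COLOR_RGB2BGR)); return c
def load(f): return pickle.load(open(f'pics/{f}.pkl','rb'))
def ray(c,u,v):
    R=cv2.Rodrigues(np.array(c['rvec'],float))[0]; t=np.array(c['tvec'],float).ravel()
    return -R.T@t, R.T@np.array([(u-c['cx'])/c['fx'],(v-c['cy'])/c['fy'],1])
def atz(c,u,v,z):
    o,d=ray(c,u,v); return o+d*(z-o[2])/d[2]
def tri(c1,p1,c2,p2):
    o,d=ray(c1,*p1); q,e=ray(c2,*p2)
    s=np.linalg.lstsq(np.c_[d,-e],q-o,rcond=None)[0]; a=o+d*s[0]; b=q+e*s[1]
    return (a+b)/2, np.linalg.norm(a-b)
def proj(c,P): return cv2.projectPoints(np.array(P,float).reshape(-1,3),np.array(c['rvec'],float),np.array(c['tvec'],float),np.array([[c['fx'],0,c['cx']],[0,c['fy'],c['cy']],[0,0,1.]]),None)[0][:,0]
E
python3 - <<'E'
from h import *
for n in('scene','top'):
    c=snap(n,n+'0'); print(ray(c,320,200))
s=telemetry.observe(); print(s['clock'],s['ee_pos'],s['eef_rot'],s['width'],s['wrist_force'])
E
```

```text
(array([1.32733192, 0.12665565, 0.82610398]), array([-0.71751632, -0.15614512, -0.6788504 ]))
(array([ 0.38959267, -0.06408162,  1.41878684]), array([ 0.13593317,  0.02596347, -0.99051559]))
0.1 [ 0.19052544 -0.5156921   0.23821448] [[ 9.38044883e-01  3.46513731e-01 -1.80208920e-04]
 [ 3.46513679e-01 -9.38044092e-01  1.24544182e-03]
 [ 2.62518779e-04 -1.23072518e-03 -9.99999208e-01]] 1.0030313996976121 [ 0.084277   -0.61280791  1.07388498]
```

View pics/scene0.png

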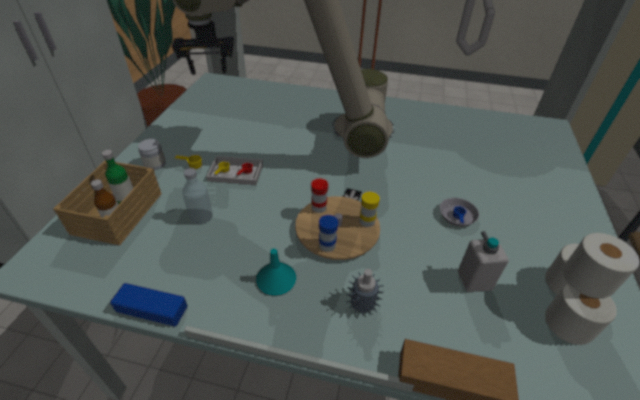

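View pics/top0.png

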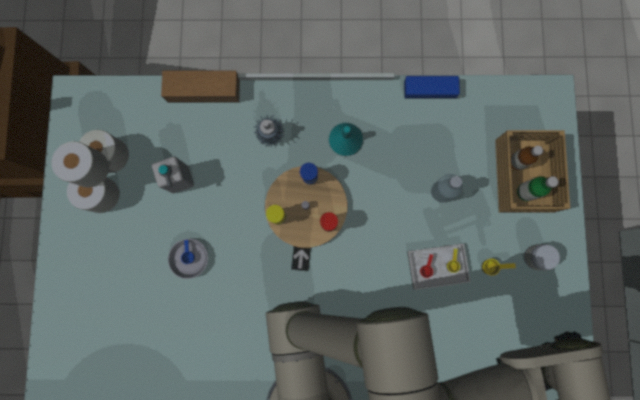

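The scoop in the dish is blue: top (188,257), scene (459,214). The yellow look-alikes are at top (490,267) outside the tray and (454,265) inside it, and neither matters here. Next I'll enlarge the dish and carousel and measure the lids.

```bash
python3 - <<'E'
from h import *
a=cv2.imread('pics/top0.png');b=cv2.imread('pics/scene0.png')
r=lambda i,x,y,w,h:cv2.resize(i[y:y+h,x:x+w],(400,300),interpolation=cv2.INTER_CUBIC)
cv2.imwrite('pics/crop0.png',np.vstack([np.hstack([r(a,240,150,160,120),r(b,280,160,120,90)]),np.hstack([r(a,150,230,80,60),r(b,430,190,60,45)])]))
E
```

```text
(no output)
```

View pics/crop0.png

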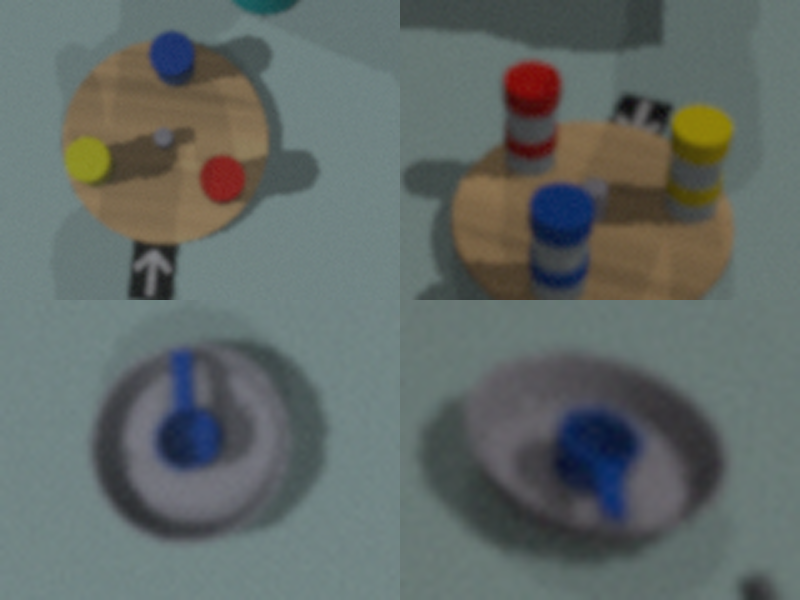

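The blue scoop is confirmed in the dish (crop bottom left). Lid tops in the crop: blue (173,53), yellow (88,160) and red (223,179) from above; red (532,78), yellow (702,124) and blue (562,203) in scene. The tongue arrow runs along column ~152, rows 252–293.

```bash
python3 - <<'E'
from h import *
t=load('top0');s=load('scene0')
T=lambda x,y:(240+x/2.5,150+y/2.5); S=lambda x,y:(280+(x-400)/3.3333,160+y/3.3333)
L={}
for n,p,q in(('blue',(173,53),(562,203)),('yellow',(88,160),(702,124)),('red',(223,179),(532,78))):
    P,e=tri(t,T(*p),s,S(*q)); L[n]=P; print(n,P.round(4),round(e,4),atz(t,*T(*p),.12).round(4),atz(s,*S(*q),.12).round(4))
m=sum(L.values())/3; print('mean',m)
for n in L:
    d=L[n]-m; print(n,np.hypot(*d[:2]),np.degrees(np.arctan2(d[1],d[0])))
print('disc',atz(t,*T(166,142),.026),'pin',atz(t,*T(163,137),.061), tri(t,T(163,137),s,S(596,187)))
tip=atz(t,*T(153,252),.006);tail=atz(t,*T(151.5,294),.006);print('arrow',tip,tail)
for n,p,z in(('funnel',(346,130),.112),('brush',(267,127),.124),('disp',(165,170),.155),('bottle',(456,182),.17),('dish',(189,257),.02),('tray',(439,265),.02),('dish right',(210,257),.02)):print(n,atz(t,*p,z).round(3))
E
```

```text
blue [0.6475 0.0012 0.1164] 0.0025 [ 6.47e-01 -2.00e-04  1.20e-01] [0.6506 0.0031 0.12  ]
yellow [0.5301 0.0919 0.1149] 0.0017 [0.5296 0.0904 0.12  ] [0.5356 0.093  0.12  ]
red [ 0.5097 -0.0544  0.1151] 0.0012 [ 0.5094 -0.055   0.12  ] [ 0.5152 -0.0526  0.12  ]
mean [0.56241829 0.01288365 0.11546355]
blue 0.08583642205535494 -7.820022134474165
yellow 0.08534525719366981 112.27383261889875
red 0.08547045001397535 -128.05837489105602
disc [0.56083546 0.01164532 0.026     ] pin [0.56220689 0.01317988 0.061     ] (array([0.56287719, 0.01429347, 0.05468549]), np.float64(0.0015307521608369382))
arrow [0.43501043 0.02661557 0.006     ] [0.38691465 0.02782925 0.006     ]
funnel [ 0.765 -0.101  0.112]
brush [0.77  0.117 0.124]
disp [0.643 0.382 0.155]
bottle [ 0.609 -0.385  0.17 ]
dish [0.416 0.348 0.02 ]
tray [ 0.395 -0.367  0.02 ]
dish right [0.416 0.287 0.02 ]
```

>>> {"fn": "carry_out", "kwargs": {"targets": [{"translation": [0.03,-0.016,0],"roll": 0},{"translation": [0.06,-0.032,0],"roll": 0},{"translation": [0.09,-0.048,0],"roll": 0},{"translation": [0.12,-0.065,0],"roll": 0},{"translation": [0.15,-0.081,0],"roll": 0}], "hand": 0}}

```text
clock: 0.52
ee_pos: [0.3039, -0.3864, 0.2385]
eef_rot: [[0.938, 0.346, -0.0], [0.346, -0.938, 0.001], [-0.0, -0.001, -1.0]]
wrist_force: [0.8, -0.1, 0.2]
width: 0.999
gripper_force: 0.0
```

>>> {"fn": "carry_out", "kwargs": {"targets": [{"translation": [0.03,-0.016,0],"roll": 0},{"translation": [0.06,-0.032,0],"roll": 0},{"translation": [0.09,-0.048,0],"roll": 0},{"translation": [0.12,-0.065,0],"roll": 0},{"translation": [0.15,-0.081,0],"roll": 0}]}}

```text
clock: 0.93
ee_pos: [0.4166, -0.2584, 0.2386]
eef_rot: [[0.938, 0.346, -0.0], [0.346, -0.938, 0.0], [-0.0, -0.001, -1.0]]
wrist_force: [-0.1, -0.8, -0.4]
width: 1.001
gripper_force: 0.0
```

>>> {"fn": "carry_out", "kwargs": {"targets": [{"translation": [0.03,-0.016,0],"roll": 0},{"translation": [0.06,-0.032,0],"roll": 0},{"translation": [0.09,-0.048,0],"roll": 0},{"translation": [0.12,-0.065,0],"roll": 0},{"translation": [0.15,-0.081,0],"roll": 0}]}}

```text
clock: 1.35
ee_pos: [0.5292, -0.1304, 0.2385]
eef_rot: [[0.938, 0.347, -0.001], [0.347, -0.938, 0.0], [-0.0, -0.001, -1.0]]
wrist_force: [0.8, -1.4, -0.1]
width: 0.998
gripper_force: 0.0
```

>>> {"fn": "carry_out", "kwargs": {"targets": [{"translation": [0.03,-0.016,0],"roll": 0.1},{"translation": [0.06,-0.032,0],"roll": 0.2},{"translation": [0.09,-0.048,0],"roll": 0.3},{"translation": [0.12,-0.065,0],"roll": 0.4},{"translation": [0.15,-0.081,0],"roll": 0.49}]}}

```text
clock: 1.77
ee_pos: [0.6418, -0.0024, 0.2383]
eef_rot: [[0.99, -0.14, -0.001], [-0.14, -0.99, 0.0], [-0.001, -0.0, -1.0]]
wrist_force: [0.1, -0.3, -0.4]
width: 0.999
gripper_force: 0.0
```

```bash
python3 - <<'E'
from h import *
s=telemetry.observe(); print(s['clock'],s['ee_pos'],s['eef_rot'],s['qpos'])
P=np.array([.648,.001,.105]); print(s['eef_rot'].T@(P-s['ee_pos']) if hasattr(s['eef_rot'],'T') else np.array(s['eef_rot']).T@(P-np.array(s['ee_pos'])))
E
```

```text
1.7667 [ 0.64183335 -0.00243403  0.23832657] [[ 9.90084184e-01 -1.40472261e-01 -9.23820505e-04]
 [-1.40472158e-01 -9.90084614e-01  1.75890730e-04]
 [-9.39368236e-04 -4.43755700e-05 -9.99999558e-01]] [-1.07658012e+01  3.13750185e+01  5.81785609e+01  1.31692602e-05
  9.05003025e+01  8.73093726e+01]
[ 0.00574836 -0.0042603   0.13332142]
```

>>> {"fn": "carry_out", "kwargs": {"targets": [{"translation": [0.006,-0.004,0.035],"roll": 0},{"translation": [0.006,-0.004,0.07],"roll": 0},{"translation": [0.006,-0.004,0.1],"roll": 0},{"translation": [0.006,-0.004,0.125],"roll": 0},{"translation": [0.006,-0.004,0.149],"roll": 0}]}}

```text
clock: 2.18
ee_pos: [0.647, -0.0007, 0.0875]
eef_rot: [[0.991, -0.136, -0.002], [-0.136, -0.991, 0.0], [-0.002, -0.0, -1.0]]
wrist_force: [0.2, -0.2, -0.7]
width: 1.006
gripper_force: 0.0
```

```bash
python3 - <<'E'
from h import *
a=cv2.cvtColor(snap('scene','s1')['image'],cv2.COLOR_RGB2BGR);b=cv2.cvtColor(snap('top','t1')['image'],cv2.COLOR_RGB2BGR)
r=lambda i,x,y,w,h:cv2.resize(i[y:y+h,x:x+w],(400,300),interpolation=cv2.INTER_CUBIC)
cv2.imwrite('pics/c1.png',np.hstack([r(a,270,140,120,90),r(b,240,140,160,120)]))
E
```

```text
(no output)
```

View pics/c1.png

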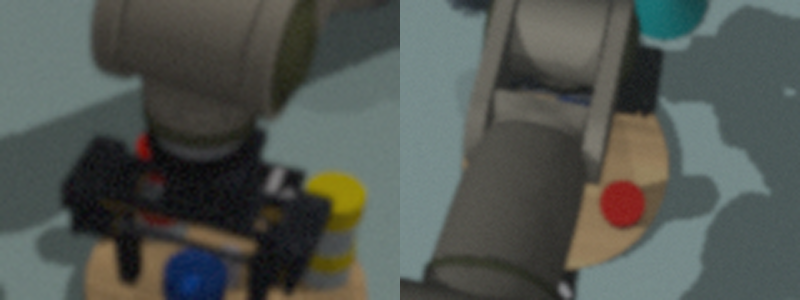

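The blue lid, at left-crop (195,275), sits between the open fingers at (128,260) and (262,270). I'm closing now.

>>> {"fn": "carry_out", "kwargs": {"targets": [{"translation": [0,0,0],"roll": 0},{"translation": [0,0,0],"roll": 0},{"translation": [0,0,0],"roll": 0},{"translation": [0,0,0],"roll": 0},{"translation": [0,0,0],"roll": 0}], "hand": 1, "grip_force": 15}}

```text
clock: 2.7
ee_pos: [0.648, -0.001, 0.0909]
eef_rot: [[0.991, -0.136, 0.002], [-0.136, -0.991, -0.0], [0.002, 0.0, -1.0]]
wrist_force: [-0.4, 0.1, -0.7]
width: 0.647
gripper_force: 0.0
```

>>> {"fn": "carry_out", "kwargs": {"targets": [{"translation": [0,0,0],"roll": 0},{"translation": [0,0,0],"roll": 0},{"translation": [0,0,0],"roll": 0}]}}

```text
clock: 2.95
ee_pos: [0.6479, -0.001, 0.0904]
eef_rot: [[0.991, -0.136, 0.001], [-0.136, -0.991, -0.0], [0.001, 0.0, -1.0]]
wrist_force: [-0.6, 0.4, 4.6]
width: 0.563
gripper_force: 15.0
```

>>> {"fn": "carry_out", "kwargs": {"targets": [{"translation": [-0.0003,-0.0075,0],"roll": -0.087},{"translation": [-0.0013,-0.0149,0],"roll": -0.175},{"translation": [-0.0029,-0.0223,0],"roll": -0.262},{"translation": [-0.0052,-0.0294,0],"roll": -0.349},{"translation": [-0.0081,-0.0363,0],"roll": -0.436}]}}

```text
clock: 3.37
ee_pos: [0.6458, 0.0358, 0.0904]
eef_rot: [[0.954, 0.299, 0.004], [0.299, -0.954, -0.001], [0.003, 0.002, -1.0]]
wrist_force: [4.8, -2.1, 2.1]
width: 0.558
gripper_force: 15.0
```

>>> {"fn": "carry_out", "kwargs": {"targets": [{"translation": [-0.0003,-0.0075,0],"roll": -0.087},{"translation": [-0.0013,-0.0149,0],"roll": -0.175},{"translation": [-0.0029,-0.0223,0],"roll": -0.262},{"translation": [-0.0052,-0.0294,0],"roll": -0.349},{"translation": [-0.0081,-0.0363,0],"roll": -0.436}]}}

```text
clock: 3.78
ee_pos: [0.6282, 0.0681, 0.0904]
eef_rot: [[0.738, 0.675, 0.006], [0.675, -0.738, -0.001], [0.004, 0.005, -1.0]]
wrist_force: [10.2, -1.7, -1.7]
width: 0.557
gripper_force: 15.0
```

>>> {"fn": "carry_out", "kwargs": {"targets": [{"translation": [0.0007,-0.0075,0],"roll": -0.087},{"translation": [-0.0003,-0.0149,0],"roll": -0.175},{"translation": [-0.0019,-0.0223,0],"roll": -0.262},{"translation": [-0.0042,-0.0294,0],"roll": -0.349},{"translation": [-0.0071,-0.0363,0],"roll": -0.436}]}}

```text
clock: 4.2
ee_pos: [0.5981, 0.0902, 0.0904]
eef_rot: [[0.384, 0.923, 0.005], [0.923, -0.384, -0.001], [0.001, 0.005, -1.0]]
wrist_force: [7.1, -1.8, -1.1]
width: 0.561
gripper_force: 15.0
```

>>> {"fn": "carry_out", "kwargs": {"targets": [{"translation": [-0.0003,-0.0075,0],"roll": -0.087},{"translation": [-0.0013,-0.0149,0],"roll": -0.175},{"translation": [-0.0029,-0.0223,0],"roll": -0.262},{"translation": [-0.0052,-0.0294,0],"roll": -0.349},{"translation": [-0.0081,-0.0363,0],"roll": -0.436}]}}

```text
clock: 4.62
ee_pos: [0.5615, 0.0971, 0.0903]
eef_rot: [[-0.042, 0.999, 0.005], [0.999, 0.042, -0.0], [-0.001, 0.005, -1.0]]
wrist_force: [7.5, -1.5, -0.6]
width: 0.56
gripper_force: 15.0
```

>>> {"fn": "carry_out", "kwargs": {"targets": [{"translation": [-0.0003,-0.0075,0],"roll": -0.087},{"translation": [-0.0013,-0.0149,0],"roll": -0.175},{"translation": [-0.0029,-0.0223,0],"roll": -0.262},{"translation": [-0.0052,-0.0294,0],"roll": -0.349},{"translation": [-0.0081,-0.0363,0],"roll": -0.436}]}}

```text
clock: 5.03
ee_pos: [0.5257, 0.0874, 0.0904]
eef_rot: [[-0.46, 0.888, 0.006], [0.888, 0.46, -0.001], [-0.003, 0.005, -1.0]]
wrist_force: [8.7, -1.2, -1.9]
width: 0.561
gripper_force: 15.0
```

>>> {"fn": "carry_out", "kwargs": {"targets": [{"translation": [-0.0003,-0.0075,0],"roll": -0.087},{"translation": [-0.0013,-0.0149,0],"roll": -0.175},{"translation": [-0.0029,-0.0223,0],"roll": -0.262},{"translation": [-0.0052,-0.0294,0],"roll": -0.349},{"translation": [-0.0081,-0.0363,0],"roll": -0.436}]}}

```text
clock: 5.45
ee_pos: [0.4976, 0.0635, 0.0904]
eef_rot: [[-0.792, 0.611, 0.007], [0.611, 0.792, -0.001], [-0.006, 0.004, -1.0]]
wrist_force: [11.5, 1.3, -4.3]
width: 0.559
gripper_force: 15.0
```

>>> {"fn": "carry_out", "kwargs": {"targets": [{"translation": [-0.0003,-0.0075,0],"roll": -0.087},{"translation": [-0.0013,-0.0149,0],"roll": -0.175},{"translation": [-0.0029,-0.0223,0],"roll": -0.262},{"translation": [-0.0052,-0.0294,0],"roll": -0.349},{"translation": [-0.0081,-0.0363,0],"roll": -0.436}]}}

```text
clock: 5.87
ee_pos: [0.4823, 0.0299, 0.0904]
eef_rot: [[-0.975, 0.22, 0.008], [0.22, 0.976, -0.0], [-0.008, 0.002, -1.0]]
wrist_force: [14.4, 2.9, -5.7]
width: 0.56
gripper_force: 15.0
```

```bash
python3 - <<'E'
from h import *
s=telemetry.observe(); e=np.array(s['ee_pos']); R=np.array(s['eef_rot'])
print(s['qpos'][5]); A=np.array([.5624,.0129]); d=e[:2]-A; print(e,np.hypot(*d),np.degrees(np.arctan2(d[1],d[0])))
a=np.radians(174.7); P=np.r_[A+.085*np.array([np.cos(a),np.sin(a)]),e[2]]; print(P,R.T@(P-e))
E
```

```text
-87.90545329469424
[0.482349   0.02993667 0.09039203] 0.08184382168509252 167.9854088657834
[0.4777634  0.0207515  0.09039203] [ 2.45337927e-03 -9.96869103e-03 -3.54401546e-05]
```

>>> {"fn": "carry_out", "kwargs": {"targets": [{"translation": [0.0,-0.003,0],"roll": -0.04},{"translation": [-0.0003,-0.006,0],"roll": -0.08},{"translation": [-0.0006,-0.009,0],"roll": -0.117},{"translation": [-0.0006,-0.009,0],"roll": -0.117},{"translation": [-0.0006,-0.009,0],"roll": -0.117}]}}

```text
clock: 6.28
ee_pos: [0.481, 0.0209, 0.0904]
eef_rot: [[-0.994, 0.11, 0.008], [0.11, 0.994, -0.001], [-0.008, 0.0, -1.0]]
wrist_force: [12.0, -0.4, -4.6]
width: 0.564
gripper_force: 15.0
```

```bash
python3 - <<'E'
from h import *
a=cv2.cvtColor(snap('scene','s2')['image'],cv2.COLOR_RGB2BGR);b=cv2.cvtColor(snap('top','t2')['image'],cv2.COLOR_RGB2BGR)
r=lambda i,x,y,w,h:cv2.resize(i[y:y+h,x:x+w],(400,300),interpolation=cv2.INTER_CUBIC)
cv2.imwrite('pics/c2.png',np.hstack([r(a,280,140,120,90),r(b,240,150,160,120)]))
E
```

```text
(no output)
```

View pics/c2.png

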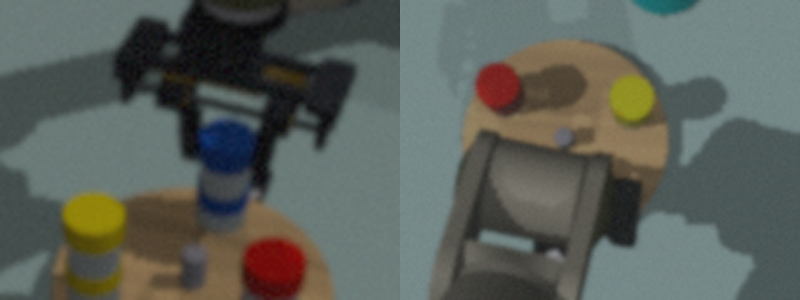

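The blue jar is at the front between the fingers, lid top at left-crop (224,138). The red lid is at (273,260)/top-crop (98,85) and the yellow at (94,214)/(232,98). I'll check the angle from these.

```bash
python3 - <<'E'
from h import *
t=load('t2');s=load('s2');t0=load('top0')
T=lambda x,y:(240+x/2.5,150+y/2.5); S=lambda x,y:(280+x/3.3333,140+y/3.3333)
r=tri(t,T(98,85),s,S(273,260));y=tri(t,T(232,98),s,S(94,214)); b=atz(s,*S(224,138),.1155); print(r,y,b)
A=np.array([.5624,.0129])
for n,P,o in(('red',r[0],-120),('yel',y[0],120),('blue',b,0)):
    d=P[:2]-A; print(n,np.hypot(*d),np.degrees(np.arctan2(d[1],d[0]))-(-o if 0 else o))
print('red-yel mid -> ',(A-(r[0]+y[0])[:2]/2)*2, np.degrees(np.arctan2(*((A-(r[0]+y[0])[:2]/2)[::-1]))))
# tongue edges: dark pixels in first top view
im=t0['image'].astype(int).sum(2)[246:274,285:320]; v,u=np.nonzero(im<110)
for row in range(28):
    w=u[v==row]
    if len(w)>5: print(row+246,w.min()+285,w.max()+285,atz(t0,(w.min()+w.max())/2+285,row+246,.006)[:2].round(4))
E
```

```text
(array([0.6126394 , 0.0819593 , 0.11335505]), np.float64(0.000393562038159883)) (array([ 0.59829637, -0.06407038,  0.11369638]), np.float64(0.0010052636336978877)) [0.48162772 0.01942275 0.1155    ]
red 0.08540013833314633 173.964781470265
yel 0.08492931280232341 -184.99725404461984
blue 0.0810352204966331 175.38310583239232
red-yel mid ->  [-0.08613577  0.00791108] 174.75242943680715
250 295 308 [0.4373 0.0258]
261 294 307 [0.4057 0.0283]
262 294 307 [0.4029 0.0283]
264 294 306 [0.3972 0.0297]
265 293 306 [0.3943 0.0311]
266 294 307 [0.3915 0.0282]
267 294 307 [0.3886 0.0281]
```

The blue jar is at 174.8° and the tongue at about 174.7°, well inside 8°. I'll let it settle and hand in.

>>> {"fn": "carry_out", "kwargs": {"targets": [{"translation": [0,0,0],"roll": 0},{"translation": [0,0,0],"roll": 0},{"translation": [0,0,0],"roll": 0},{"translation": [0,0,0],"roll": 0},{"translation": [0,0,0],"roll": 0}]}}

```text
clock: 6.8
ee_pos: [0.481, 0.0209, 0.0904]
eef_rot: [[-0.994, 0.11, 0.008], [0.11, 0.994, -0.001], [-0.008, 0.0, -1.0]]
wrist_force: [12.1, -0.2, -4.8]
width: 0.559
gripper_force: 15.0
```

```bash
python3 -c "
from station import *
s=telemetry.observe();print(s['clock'],s['ee_pos'],s['dq'],s['gripper_force'],s['wrist_force']);print(close_job())"
```

```text
6.8 [0.48097776 0.02092818 0.09040827] [ 0.03448585 -0.07891778 -0.00020546 -0.04842164 -0.00964024  0.0545933 ] 14.999547181650996 [12.10949825 -0.23263764 -4.84014855]
the job is handed in; nothing more can be done
None
```

The scoop in the dish is blue, so I turned the blue-lidded jar to the front, measured within about 1° of the arrow line, and handed the job in at 6.8 s with the gripper still holding the lid at 15 N; no verdict came back.

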